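Hang the box-corner template level

TASK

Take the green L-shaped template out of its wooden rack and hang it on the steel peg of the stand, with the peg through one of its holes. Pick the hole by which it hangs level by itself, long bar on top and the leg pointing straight down, and let go of it.

Things in the scene. Friction and masses are not known exactly. Their poses are not given: they have to be found in the camera images.
- template: Green L-shaped plate, uniform, rigid, 8 mm thick (x), about 0.16 kg, loose, upright in the rack. Origin: mid-thickness, lowest outer corner of the leg. x: normal of the sheet; y: along the bar, away from the leg; z: up. Leg y 0-60, z 0-135 mm; bar on top y 0-210, z 135-201 mm. Four holes through the bar. Its top edge is free to pinch across the thickness.
- first_hole (a point): Hole nearest the leg, at y 30, z 157 mm of the template (same axes). Four equal brass-rimmed holes at y = 30, 77, 124, 171 mm. Each is house-shaped, 28 mm wide: floor z 145, upright sides to z 157, pointed roof to its apex at z 177 mm, where the peg settles.
- rack: Fixed dark wooden rack; origin on the table under template y 77 mm, same axes. Base 80 x 235 mm, 12 mm high, on which the leg stands, 44 mm deep between two cheeks. At the bar's far end (y 190) a post carries it between cheeks that reach 17 mm up its sides. Slots 11 mm wide. Lift the template straight up 60 mm or more to clear it.
- peg (a point): Middle of the fixed stand's level steel peg, 225 mm above the table: 8 mm thick, 70 mm long. x lies along the peg: at x = -35 mm its free end, a red ball 13 mm thick; at x = +35 to +53 mm the post that carries it, rising at most 5 mm above the peg's axis. z is up. The stand's base is 14 mm high, at x = +5 to +115 mm, 130 mm wide.
Things that resemble listed ones, but are neither listed nor needed, are in the scene too. Of the things that look like the template, the larger one is meant.

How it is judged:
By the outcome, as a careful person would: the job done as asked, in the order asked, and still so for the second after the job is handed in, with the robot touching nothing.
It also fails if it takes over 40 s, if anything falls off the work surface, if the arm or the gripper's body presses on something with over 40 N, if the wrist force passes 120 N, or if a joint passes its speed limit or range.

ROBOT

A 6-joint arm with a two-finger parallel gripper is mounted at the origin on the work surface; the furniture and walls round the work are solid. World frame = base frame: x ahead of the robot, y to its left, z up, the work surface at z = 0. Lengths are in m, angles in degrees, forces in N, time in s.
With the tool pointing down it reaches from about 0.35 to 0.875 m from the base axis. Payload 4.2 kg.
Tool frame: the origin (TCP) lies between the finger pads; the fingertips stand 8 mm ahead of it and the grasp point (between the pads) lies 11 mm behind it; x points along the fingers, z is the direction in which the jaws open and shut, and the axes are right-handed (so a half turn about x gives the same grasp; the last joint's range is limited). The gripper opens to 85 mm and grips with 20 to 120 N. Pads are 22 mm wide; open, the fingers measure 114 mm over their backs; the gripper's body (76 mm by 85 mm) begins 54 mm behind the grasp point. The pads swing forward as they close: fully open they stand 13 mm farther back than shut.
Start: joints at [-51.417, 22.042, 0.453, 0, -68.411, -14.817], TCP at [0.252, -0.572, 0.239] pointing down, gripper open.
Joint ranges: [-179.83, 179.83], [-69.29, 118.12], [-61.27, 80.66], [-181.25, 117.63], [-171.15, -9.14], [-177.46, 177.46]. Speed limits (degrees/s): [159.86, 159.86, 180, 180, 180, 180].

INTERFACE

Orientations are given as a 3x3 rotation matrix whose columns are the frame's x, y, z axes.
In Python, from cell import get_state, eyes, manip gives the robot as it stands.
- The arm moves only by the shell command python3 -m creep 'ROWS'. ROWS is text: rows parted by semicolons, each of 5 numbers parted by spaces: the shift along the tool's x, y, z in m, then the turn about the tool's x in degrees, then the opening, from 0 (shut) to 1 (fully open). In form: dx dy dz turn hand; .... A call has 1 to 10 rows; each row is the pose to reach, as a shift and turn from the pose measured when the call began, along the tool's axes at that moment; what a row does not reach only later rows make up. A row lasts 1/12 s, in which the tool goes at most 41.7 mm and 7.16 degrees, less where a joint would pass 70% of its speed; a pose out of reach is approached as far as the arm can. A call with a gripper value outside its range is refused whole. The fingers move at their own pace and stop on an object; the grip force is fixed at half the most. Time passes only in rows, so rows that repeat a pose let the fingers close. It gives the time, the measured TCP pose, the force and the opening at its end, in the units of the state.
- get_state(): the state, without advancing time (a new reading comes with each control period).
- eyes.grab_frame(name): name is "scene" or "side" or "wrist"; returns the picture (384x512x3 uint8, blue, green, red); there is no depth.
- eyes.camera_info(name): a dict with "camera_matrix" (3x3 intrinsics, pixels), "R" (3x3) and "t" (3): a world point X has camera coordinates R X + t. Camera axes: x right, y down, z forward; pixel columns grow to the right and rows downward; lengths in m; the calibration is good to about 2 mm. A picture is of the moment at which its call begins: read the wrist's pose just before it. camera_info takes no time and is no camera call; for the wrist camera it gives the pose at the moment of the call.
- manip.finish_job(): hands the job in, once; it reports no verdict.
The state is a dict: "t": time; "q": joint angles; "dq": joint speeds; "effort": joint torques, N m; "eef_pos": TCP position; "eef_rot": TCP orientation; "contact_force": force on the tool from outside, world axes, zero at the start; "wrist_torque": the same for the moment, N m; "grip_width": finger opening in m.
Only numpy, scipy, OpenCV 4.12 (cv2) and the standard library are available. Lean on these libraries where they do the work, as an engineer would, in place of code of your own. Each camera call takes 0.05 s, during which the arm holds its last target. There are 200 camera calls.

## Working session

There is one attempt and no reset: what is moved stays moved. The work goes in short steps, Python scripts to look and compute and a shell command to move; the robot and the scene stay as the last step left them, time stands still between calls to the robot, and variables do not carry over. Pictures are saved under pics/ and viewed, about 8 in all and at most 12, crops included, and the job is handed in when it is done.

```bash
mkdir -p pics
python3 - <<'E'
from cell import get_state, eyes, manip
import cv2,numpy as np
s=get_state(); print(s['t'],s['eef_pos'],np.round(s['eef_rot'],3),s['grip_width'])
for n in ("scene","side"):
    i=eyes.camera_info(n); R=np.array(i['R']);t=np.array(i['t']); print(n,np.round(-R.T@t,3),np.round(R[2],3),i['camera_matrix'][0][0])
    cv2.imwrite(f'pics/{n}0.png',eyes.grab_frame(n))
a=cv2.imread('pics/scene0.png');b=cv2.imread('pics/side0.png')
E
```

```text
0.0 [ 0.25165972 -0.57148287  0.23823442] [[-0.001 -0.915 -0.403]
 [ 0.002 -0.403  0.915]
 [-1.     0.     0.002]] 0.08528582375053077
scene [0.049 0.311 0.759] [ 0.602 -0.34  -0.723] 399.0435793423339
side [-0.453  0.399  0.819] [ 0.794 -0.305 -0.526] 462.66827696556066
```

View pics/scene0.png

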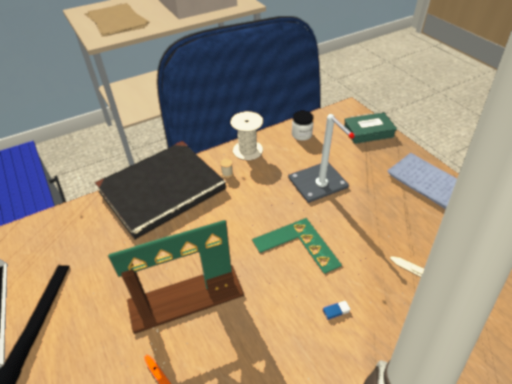

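View pics/side0.png

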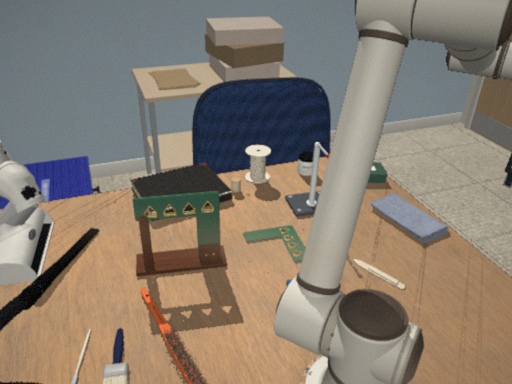

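The template meant is the upright one in the rack, at scene (175,250) and side (180,215). It has the long bar on top with the leg on the right. The smaller L lying flat at scene (305,243) is the look-alike. The peg is at scene (340,127). By centroid (y≈74 mm), the hanging hole is the second one, at y=77. I'll confirm this in an enlarged crop.

Run:
```python
import cv2,numpy as np
a=cv2.imread('pics/scene0.png');b=cv2.imread('pics/side0.png')
def c(im,x,y,w,h,k): return cv2.resize(im[y:y+h,x:x+w],None,fx=k,fy=k,interpolation=cv2.INTER_CUBIC)
A=c(a,100,215,150,120,2.6);B=c(b,125,185,150,120,2.6);C=c(a,285,105,100,100,2.6);D=c(b,275,130,100,100,2.6)
top=np.hstack([A,B]);bot=np.hstack([C,D]);bot=cv2.copyMakeBorder(bot,0,0,0,top.shape[1]-bot.shape[1],cv2.BORDER_CONSTANT)
cv2.imwrite('pics/crop1.png',np.vstack([top,bot]))
for n,im in(('scene',a),('side',b)):
    h=cv2.cvtColor(im,cv2.COLOR_BGR2HSV)
    g=cv2.inRange(h,(65,80,30),(95,255,200)); r=cv2.inRange(h,(0,150,100),(6,255,255))|cv2.inRange(h,(172,150,100),(180,255,255))
    y=cv2.inRange(h,(12,90,150),(32,255,255)) & cv2.dilate(g,np.ones((9,9)))
    for nm,m,mn in(('green',g,150),('red',r,4),('brass',y,8)):
        k,_,st,ce=cv2.connectedComponentsWithStats(m)
        print(n,nm,[(st[i].tolist(),np.round(ce[i],1).tolist()) for i in range(1,k) if st[i,4]>=mn])
```

```text
scene green [([350, 114, 45, 28, 609], [372.9, 129.5]), ([254, 219, 87, 54, 1119], [296.4, 242.0]), ([110, 221, 121, 58, 2460], [182.0, 250.2])]
scene red [([349, 133, 5, 6, 23], [351.1, 135.2])]
scene brass [([343, 111, 30, 14, 64], [356.3, 114.9]), ([395, 130, 4, 7, 16], [396.7, 132.9]), ([350, 139, 7, 7, 24], [351.8, 142.9]), ([250, 215, 95, 62, 848], [299.1, 242.6]), ([169, 217, 66, 54, 361], [211.0, 232.4]), ([294, 225, 11, 7, 44], [299.0, 228.1]), ([206, 235, 15, 12, 87], [212.9, 240.1]), ([301, 235, 11, 8, 54], [306.6, 238.2]), ([106, 242, 29, 37, 213], [115.9, 257.6]), ([181, 243, 16, 9, 67], [187.9, 246.9]), ([310, 246, 10, 9, 55], [314.6, 249.3]), ([156, 251, 15, 9, 60], [162.0, 254.4]), ([195, 252, 8, 24, 75], [199.2, 263.0]), ([309, 254, 7, 10, 39], [311.3, 259.5]), ([170, 257, 14, 5, 39], [177.7, 259.5]), ([317, 257, 12, 9, 64], [322.8, 260.7]), ([132, 259, 14, 9, 53], [138.0, 262.0]), ([145, 265, 14, 5, 40], [152.6, 267.5])]
side green [([134, 191, 86, 28, 1148], [180.3, 201.5])]
side red [([326, 154, 3, 4, 7], [327.3, 155.6])]
side brass [([387, 178, 3, 4, 9], [387.9, 179.1]), ([130, 195, 4, 19, 57], [131.2, 204.2]), ([220, 210, 3, 13, 30], [220.7, 215.1]), ([192, 217, 4, 3, 9], [193.9, 218.1]), ([282, 222, 17, 14, 73], [291.9, 225.7])]
```

View pics/crop1.png

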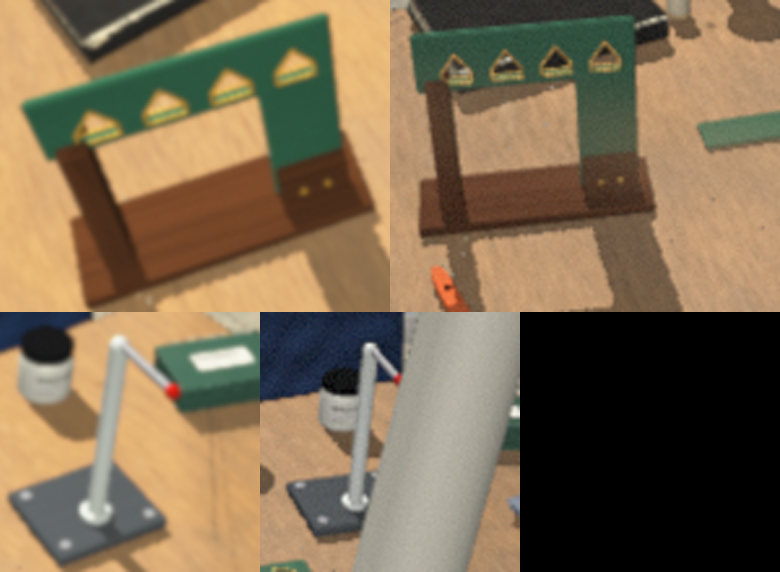

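The crop confirms it. The upright template has 4 brass holes, and the leg at scene right (225,221) is the hole-1 side. The peg runs from the post top at scene (330,117) to the red ball at scene (351,135). The flat one on the table is the smaller decoy.

```bash
cat > h.py <<'E'
import numpy as np,cv2
from cell import get_state,eyes,manip
def ray(n,p,i=None):
    i=i or eyes.camera_info(n);R=np.array(i['R']);t=np.array(i['t']);K=np.array(i['camera_matrix'])
    d=R.T@np.linalg.solve(K,[p[0],p[1],1]);return -R.T@t,d/np.linalg.norm(d)
def plane(n,p,z,i=None):
    c,d=ray(n,p,i);return c+d*(z-c[2])/d[2]
def tri(*rays):
    A=sum(np.eye(3)-np.outer(d,d) for c,d in rays);b=sum((np.eye(3)-np.outer(d,d))@c for c,d in rays)
    X=np.linalg.solve(A,b);return X,[round(float(np.linalg.norm((np.eye(3)-np.outer(d,d))@(X-c)))*1e3,1) for c,d in rays]
E
python3 - <<'E'
from h import *
np.set_printoptions(precision=4,suppress=True)
for nm,p,q in(('far',(109.2,255.4),(133.8,198.5)),('leg',(225.4,220.8),(218.8,191.5))):
    print(nm,tri(ray('scene',p),ray('side',q)),plane('scene',p,.213),plane('side',q,.213))
p,q=plane('scene',(109.2,255.4),.213),plane('scene',(225.4,220.8),.213); print(np.linalg.norm(p-q),np.degrees(np.arctan2(*(p-q)[[1,0]])))
b=plane('scene',(351.1,135.2),.225);t=plane('scene',(330.4,117),.228);print('ball',b,plane('side',(328.7,155.8),.225),'post',t,np.linalg.norm(t-b),np.degrees(np.arctan2(*(t-b)[[1,0]])))
print(tri(ray('scene',(351.1,135.2)),ray('side',(328.7,155.8))))
i=eyes.camera_info('wrist');R=np.array(i['R']);t=np.array(i['t']);s=get_state();E=s['eef_rot'];print('cam in tool',np.array(E).T@(-R.T@t-s['eef_pos']),'axis in tool',np.array(E).T@R[2],'right',np.array(E).T@R[0])
E
```

```text
far (array([0.5098, 0.3325, 0.2167]), [1.4, 1.4]) [0.5134 0.3339 0.213 ] [0.5149 0.3308 0.213 ]
leg (array([0.48  , 0.131 , 0.2137]), [1.8, 1.8]) [0.4805 0.1326 0.213 ] [0.4813 0.1288 0.213 ]
0.20397822465121587 80.72270704232115
ball [ 0.5463 -0.2072  0.225 ] [ 0.5469 -0.211   0.225 ] post [ 0.6198 -0.2076  0.228 ] 0.07361544933832138 -0.2427530198981922
(array([ 0.5489, -0.2111,  0.223 ]), [1.4, 1.4])
cam in tool [-0.1359  0.0659 -0.0011] axis in tool [ 0.9655 -0.2604  0.001 ] right [-0.0007  0.0013  1.    ]
```

```bash
python3 -m creep '-0.07 -0.524 0.59 -57 1;-0.07 -0.524 0.59 -57 1;-0.07 -0.524 0.59 -57 1;-0.07 -0.524 0.59 -57 1;-0.07 -0.524 0.59 -57 1;-0.07 -0.524 0.59 -57 1;-0.07 -0.524 0.59 -57 1;-0.07 -0.524 0.59 -57 1;-0.07 -0.524 0.59 -57 1;-0.07 -0.524 0.59 -57 1'
cat > go.py <<'E'
import sys
from h import *
x,y,z,a=map(float,sys.argv[1:5]);s=get_state();E=np.array(s['eef_rot']);p=np.array(s['eef_pos'])
zn=np.degrees(np.arctan2(E[1,2],E[0,2]));print('t',s['t'],'pos',p.round(4),'yaw',zn.round(2),'F',np.round(s['contact_force'],1),'w',s['grip_width'],'xaxis',E[:,0].round(4),'q',np.round(s['q'],1))
print('shift',(E.T@(np.array([x,y,z])-p)).round(4),'turn',round(-((a-zn+180)%360-180),2))
E
python3 go.py .493 .18 .30 170.7
```

```text
t: 0.93
eef_pos: [0.3787, -0.1749, 0.2763]
eef_rot: [[-0.001, -0.161, -0.987], [0.002, -0.987, 0.161], [-1.0, -0.002, 0.001]]
contact_force: [0.5, -0.6, -0.2]
grip_width: 0.0856
t 0.9333 pos [ 0.3787 -0.1749  0.2763] yaw 170.76 F [ 0.5 -0.6 -0.2] w 0.08562438472962941 xaxis [-9.e-04  2.e-03 -1.e+00] q [ -2.3  -0.5 -22.6  -0.1 -67.9  -6.9]
shift [-0.0231 -0.3687 -0.0557] turn 0.06
```

```bash
python3 -m creep '-0.023 -0.369 -0.056 0 1;-0.023 -0.369 -0.056 0 1;-0.023 -0.369 -0.056 0 1;-0.023 -0.369 -0.056 0 1;-0.023 -0.369 -0.056 0 1;-0.023 -0.369 -0.056 0 1;-0.023 -0.369 -0.056 0 1;-0.023 -0.369 -0.056 0 1;-0.023 -0.369 -0.056 0 1;-0.023 -0.369 -0.056 0 1' >/dev/null; python3 go.py .493 .18 .30 170.7
python3 - <<'E'
from h import *
i=eyes.camera_info('wrist');im=eyes.grab_frame('wrist');cv2.imwrite('pics/w1.png',im);import pickle;pickle.dump(i,open('w1.pkl','wb'))
K=np.array(i['camera_matrix'])
for P in((.481,.131,.213),(.5134,.3339,.213)):
    c=K@(np.array(i['R'])@P+np.array(i['t']));print(c[:2]/c[2])
E
```

```text
t 1.7667 pos [0.4951 0.1858 0.2988] yaw 171.03 F [-0.2  0.5 -1. ] w 0.08546907893617657 xaxis [-3.0e-04  2.4e-03 -1.0e+00] q [ 38.1  10.4  -7.2  -0.1 -72.4 -47. ]
shift [-0.0012  0.0061  0.0012] turn 0.33
[269.51668355 132.983453  ]
[267.42481528 342.64588272]
```

View pics/w1.png

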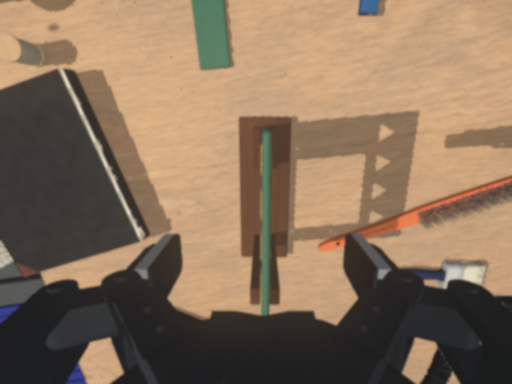

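The wrist view shows the template's top edge as a thin green strip from (267,128) at the leg end down to (265,315), between the open jaws. I'll measure its line at z=0.213.

Run:
```python
from h import *
import pickle;i=pickle.load(open('w1.pkl','rb'));im=cv2.imread('pics/w1.png')
h=cv2.cvtColor(im,cv2.COLOR_BGR2HSV);m=cv2.inRange(h,(65,70,30),(95,255,255));m[:110]=0;m[:,:240]=0;m[:,300:]=0
pts=[]
for v in range(120,318,12):
    u=np.flatnonzero(m[v]); 
    if len(u): print(v,u.min(),u.max(),h[v,u.min():u.max()+1,2].tolist())
ys=np.flatnonzero(m.sum(1));print(ys.min(),ys.max())
```

```text
144 264 268 [131, 133, 128, 121, 112]
156 264 268 [131, 132, 127, 119, 111]
168 264 268 [130, 131, 126, 118, 109]
180 264 267 [130, 130, 125, 117]
192 264 267 [130, 129, 124, 117]
204 264 267 [130, 128, 123, 116]
216 264 267 [128, 127, 122, 115]
228 263 267 [124, 127, 126, 121, 114]
240 264 266 [128, 126, 121]
252 264 266 [127, 126, 120]
264 263 265 [124, 127, 125]
276 264 265 [127, 124]
288 264 266 [127, 123, 117]
300 264 266 [126, 122, 115]
312 263 266 [125, 124, 120, 112]
134 314
```

Run:
```python
from h import *
import pickle;i=pickle.load(open('w1.pkl','rb'));im=cv2.imread('pics/w1.png').astype(int)
g=im[:,:,1]-im[:,:,2]
P=[]
for v in range(120,316,12):
    u=np.flatnonzero(g[v,245:290]>12)+245
    if len(u):
        print(v,u.min(),u.max(),end='; '); P.append((v,u.min()-.5,u.max()+.5))
P=np.array(P)
for k in(1,2):
    f=np.polyfit(P[:,0],P[:,k],1); a=plane('wrist',(np.polyval(f,150),150),.213,i);b=plane('wrist',(np.polyval(f,300),300),.213,i);print(f,a.round(4),b.round(4),np.degrees(np.arctan2(*(b-a)[[1,0]])))
c=g[:,262:270].max(1);v=np.flatnonzero(c[110:325]>12)+110;print(v.min(),v.max(),plane('wrist',(266,v.min()-.5),.213,i),plane('wrist',(265,v.max()),.213,i))
```

```text
132 263 269; 144 263 270; 156 263 270; 168 263 269; 180 262 269; 192 263 269; 204 263 269; 216 263 269; 228 262 269; 240 262 269; 252 262 268; 264 261 268; 276 262 268; 288 262 268; 300 262 268; 312 262 267; [-7.84313725e-03  2.63616176e+02] [0.4887 0.1435 0.213 ] [0.5118 0.2838 0.213 ] 80.66413940833388
[-1.21323529e-02  2.71880882e+02] [0.4826 0.1445 0.213 ] [0.5052 0.2849 0.213 ] 80.8430138964523
130 315 [0.48337556 0.12787326 0.213     ] [0.51081902 0.30111439 0.213     ]
```

```bash
python3 go.py .4912 .1773 .196 170.75
```

```text
t 1.8167 pos [0.4939 0.1834 0.2986] yaw 170.97 F [-1.2 -0.6 -0.6] w 0.08491555361368935 xaxis [-0.0023  0.0012 -1.    ] q [ 38.   10.3  -7.4  -0.1 -72.4 -46.9]
shift [0.1026 0.0066 0.0014] turn 0.22
```

```bash
python3 -m creep '0.03 0.0066 0.0014 0.2 1;0.06 0.0066 0.0014 0.2 0.8;0.09 0.0066 0.0014 0.2 0.6;0.1026 0.0066 0.0014 0.2 0.5;0.1026 0.0066 0.0014 0.2 0.5;0.1026 0.0066 0.0014 0.2 0.5;0.1026 0.0066 0.0014 0.2 0.5' >/dev/null; python3 go.py .4912 .1773 .196 170.75
```

```text
t 2.4 pos [0.492  0.1772 0.1974] yaw 170.77 F [-0.5  1.5  0.4] w 0.042880118142183773 xaxis [-1.0e-04  2.1e-03 -1.0e+00] q [ 37.5  14.2 -17.4  -0.1 -58.4 -46.7]
shift [0.0014 0.     0.0008] turn 0.02
```

```bash
python3 -m creep '0.0014 0 0.0008 0 0.3;0.0014 0 0.0008 0 0.1;0.0014 0 0.0008 0 0;0.0014 0 0.0008 0 0;0.0014 0 0.0008 0 0;0.0014 0 0.0008 0 0;0.0014 0 0.0008 0 0;0.0014 0 0.0008 0 0' >/dev/null; python3 go.py .4912 .1773 .196 170.75
```

```text
t 3.0667 pos [0.4917 0.1775 0.1972] yaw 170.79 F [-1.  -0.1  5.2] w 0.00663205016123292 xaxis [ 0.0017  0.0027 -1.    ] q [ 37.6  14.1 -17.5  -0.1 -58.2 -46.8]
shift [0.0012 0.0003 0.0005] turn 0.04
```

```bash
python3 -m creep '-0.01 0 0 0 0;-0.03 0 0 0 0;-0.05 0 0 0 0;-0.07 0 0 0 0;-0.09 0 0 0 0;-0.11 0 0 0 0;-0.13 0 0 0 0;-0.13 0 0 0 0' >/dev/null; python3 go.py .46 -.232 .32 180
python3 - <<'E'
from h import *
cv2.imwrite('pics/s2.png',np.hstack([eyes.grab_frame('scene')[100:350,50:400]]*1))
E
```

```text
t 3.7333 pos [0.493  0.1778 0.3315] yaw 170.82 F [ 0.5  1.2 -1.3] w 0.006834708182774649 xaxis [ 0.0088  0.0062 -0.9999] q [ 37.6   8.7  -4.7   0.  -76.  -46.8]
shift [ 0.0087  0.4099 -0.0328] turn -9.18
```

View pics/s2.png

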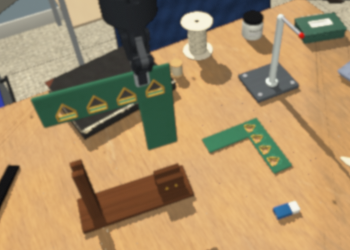

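Lifted clear and level, with the grip between holes 1 and 2 near hole 1 (crop (145,75)). Now I'll carry it to a spot in front of the peg.

```bash
python3 -m creep '0.009 0.03 -0.033 -2 0;0.009 0.06 -0.033 -4 0;0.009 0.1 -0.033 -6 0;0.009 0.14 -0.033 -8 0;0.009 0.18 -0.033 -9.2 0;0.009 0.22 -0.033 -9.2 0;0.009 0.26 -0.033 -9.2 0;0.009 0.30 -0.033 -9.2 0;0.009 0.34 -0.033 -9.2 0;0.009 0.38 -0.033 -9.2 0' >/dev/null; python3 go.py .46 -.236 .28 180
```

```text
t 4.6167 pos [ 0.4622 -0.2041  0.316 ] yaw 179.99 F [ 0.7  0.7 -2.2] w 0.006598200279356392 xaxis [ 0.0019  0.0066 -1.    ] q [ -5.6   7.5  -8.2  -0.4 -74.3   5.7]
shift [0.0358 0.0321 0.0023] turn -0.01
```

```bash
python3 -m creep '0.02 0.02 0.002 0 0;0.04 0.032 0.002 0 0;0.06 0.032 0.002 0 0;0.066 0.032 0.002 0 0;0.066 0.032 0.002 0 0;0.066 0.032 0.002 0 0' >/dev/null; python3 go.py .46 -.236 .25 180
python3 - <<'E'
from h import *
import pickle
d={n:(eyes.camera_info(n),eyes.grab_frame(n)) for n in('scene','side','wrist')};pickle.dump(d,open('v3.pkl','wb'))
k=lambda im,x,y,w,h,f:cv2.resize(im[y:y+h,x:x+w],None,fx=f,fy=f,interpolation=cv2.INTER_CUBIC)
K=lambda n,P:(lambda c:(c[:2]/c[2]).astype(int))(np.array(d[n][0]['camera_matrix'])@(np.array(d[n][0]['R'])@P+np.array(d[n][0]['t'])))
print([ (n,K(n,(.46,-.209,.225)),K(n,(.547,-.209,.225))) for n in d])
a=d['scene'][1];c=K('scene',(.5,-.19,.22));x,y=max(c[0]-80,0),max(c[1]-60,0);x=min(x,352);A=k(a,x,y,160,120,2.5)
B=cv2.resize(d['wrist'][1],(400,300)); b=d['side'][1];c=K('side',(.5,-.19,.22));x2,y2=min(max(c[0]-80,0),352),max(c[1]-60,0);C=k(b,x2,y2,160,120,2.5)
print('crops',x,y,x2,y2)
cv2.imwrite('pics/v3.png',np.vstack([np.hstack([A,C]),np.hstack([B,B*0])]))
E
```

```text
t 5.1167 pos [ 0.4603 -0.2354  0.2496] yaw -179.97 F [ 0.4  0.2 -1.3] w 0.006576269059512081 xaxis [ 8.0e-04  6.4e-03 -1.0e+00] q [ -9.3  11.1 -13.3  -0.4 -65.6   9.5]
shift [-0.0004  0.0005  0.0003] turn 0.03
[('scene', array([379, 157]), array([351, 134])), ('side', array([343, 170]), array([328, 155])), ('wrist', array([264, 263]), array([134, 263]))]
crops 278 91 249 106
```

View pics/v3.png

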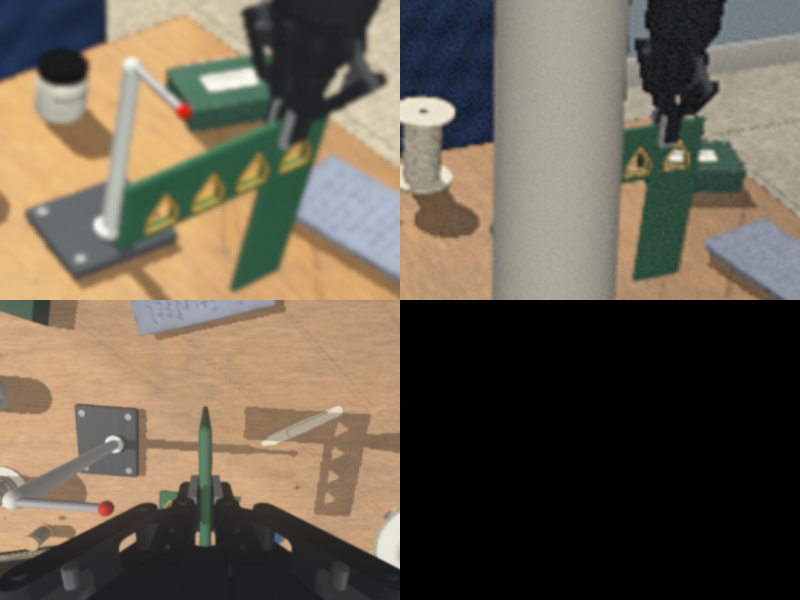

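Run:
```python
from h import *
import pickle
np.set_printoptions(precision=4,suppress=True)
d=pickle.load(open('v3.pkl','rb'));wi,w=d['wrist']
h=cv2.cvtColor(w,cv2.COLOR_BGR2HSV);r=cv2.inRange(h,(0,150,80),(6,255,255))|cv2.inRange(h,(172,150,80),(180,255,255))
k,_,st,ce=cv2.connectedComponentsWithStats(r);print([(st[i].tolist(),ce[i].round(1)) for i in range(1,k) if st[i,4]>20])
def px(n,p,x,i):
    c,q=ray(n,p,i);return c+q*(x-c[0])/q[0]
b=ce[1+st[1:,4].argmax()];B=plane('wrist',b,.225,wi);T=plane('wrist',(13,256),.228,wi);print('ball w',B,'post',T,np.degrees(np.arctan2(*(T-B)[[1,0]])))
print('tri ball',tri(ray('wrist',b,wi),ray('scene',(351.1,135.2)),ray('side',(328.7,155.8))))
si,a=d['scene'];h=cv2.cvtColor(a,cv2.COLOR_BGR2HSV)
y=cv2.inRange(h,(15,150,120),(32,255,255));y[:130]=0;y[190:]=0;y[:,:325]=0;y[:,410:]=0
# bounding points of holes by hand from crop
for nm,p in(('h1apex',(300,137)),('h2apex',(261,153)),('h3apex',(216,173)),('h4apex',(168,196)),('h2fl',(237,189)),('h2fr',(270,178)),('far top',(128,180+5)),('far bot',(122,246)),('legbot',(232,290)),('legbot r',(274,270))):
    q=(p[0]/2.5+278,p[1]/2.5+91);print(nm,np.round(q,1),px('scene',q,.457,si))
k,_,st,ce=cv2.connectedComponentsWithStats(y);print([(st[i].tolist(),px('scene',(st[i,0]+st[i,2]/2,st[i,1]+st[i,3]/2),.457,si)[1:].round(4)) for i in range(1,k) if st[i,4]>8])
```

```text
[([127, 259, 18, 17, 242], array([134.8, 267.1]))]
ball w [ 0.5472 -0.2062  0.225 ] post [ 0.6243 -0.2158  0.228 ] -7.110129404115865
tri ball (array([ 0.5456, -0.2079,  0.2262]), [1.1, 1.4, 1.9])
h1apex [398.  145.8] [ 0.457  -0.253   0.2383]
h2apex [382.4 152.2] [ 0.457  -0.2105  0.2399]
h3apex [364.4 160.2] [ 0.457  -0.1638  0.2399]
h4apex [345.2 169.4] [ 0.457  -0.1163  0.238 ]
h2fl [372.8 166.6] [ 0.457  -0.1932  0.2093]
h2fr [386.  162.2] [ 0.457  -0.2305  0.2042]
far top [329.2 165. ] [ 0.457  -0.0734  0.2692]
far bot [326.8 189.4] [ 0.457  -0.0771  0.2038]
legbot [370.8 207. ] [ 0.457  -0.2229  0.0696]
legbot r [387.6 199. ] [ 0.457  -0.2752  0.068 ]
[]
```

Run:
```python
from h import *
import pickle
np.set_printoptions(precision=4,suppress=True)
d=pickle.load(open('v3.pkl','rb'));wi,w=d['wrist'];si,a=d['scene']
# peg profile in wrist columns
for n,i,im,cols,r0,r1 in(('wrist',wi,w,range(35,125,12),235,290),):
    L=[]
    for c in cols:
        s=im[r0:r1,c].astype(int);sat=s.max(1)-s.min(1);m=np.flatnonzero((sat<32)&(s.max(1)>105))+r0
        print(c,m.tolist()); 
        if len(m): L.append((c,m.mean()))
    P=np.array([plane(n,p,.225,i) for p in L]);f=np.polyfit(P[:,0],P[:,1],1);print(P[0],P[-1],'angle',np.degrees(np.arctan(f[0])))
# base corners, wrist full-res and scene
g=cv2.cvtColor(w,cv2.COLOR_BGR2HSV);m=cv2.inRange(g,(95,10,20),(130,120,110));m[:120]=0;m[235:]=0;m[:,:80]=0;m[:,190:]=0
c=max(cv2.findContours(m,0,2)[0],key=cv2.contourArea);b=cv2.boxPoints(cv2.minAreaRect(c));print(b)
Q=np.array([plane('wrist',p,.014,wi) for p in b]);print(Q);
for k in range(4):
    e=Q[(k+1)%4]-Q[k];print(np.linalg.norm(e).round(4),np.degrees(np.arctan2(e[1],e[0])).round(1))
cv2.imwrite('pics/p4.png',np.hstack([cv2.resize(w[130:290,0:200],None,fx=2,fy=2,interpolation=cv2.INTER_CUBIC),cv2.resize(eyes.grab_frame('scene')[100:180,310:410],None,fx=4,fy=4,interpolation=cv2.INTER_CUBIC)]))
```

```text
35 [235, 236, 237, 238, 239, 240, 241, 242, 243, 244, 245, 246, 247, 248, 249, 250, 251, 255, 256, 257, 258, 259, 260, 261, 262, 263, 264, 265]
47 [235, 236, 237, 238, 239, 240, 241, 242, 243, 244, 245, 246, 247, 248, 249, 250, 251, 252, 253, 255, 256, 257, 258, 259, 260, 261, 262, 263, 264, 265]
59 [235, 236, 237, 238, 239, 240, 241, 242, 243, 244, 245, 246, 255, 256, 257, 258, 259, 260, 261, 262, 263, 264, 265, 266]
71 [235, 236, 237, 238, 239, 256, 257, 258, 259, 260, 261, 262, 263, 264, 265, 266, 267]
83 [257, 258, 259, 260, 261, 262, 263, 264, 265, 266, 267, 268]
95 [258, 259, 260, 261, 262, 263, 264, 265, 266, 267, 268, 269]
107 [259, 260, 261, 262, 263, 264, 265, 266, 267, 268, 269, 270]
119 [260, 261, 262, 263, 264, 265, 266, 267, 268, 269, 270, 271]
[ 0.6117 -0.2189  0.225 ] [ 0.5577 -0.2074  0.225 ] angle -14.625219351532063Traceback (most recent call last):
  File "<stdin>", line 15, in <module>
ValueError: max() iterable argument is empty
```

Run:
```python
from h import *
import pickle
np.set_printoptions(precision=4,suppress=True)
d=pickle.load(open('v3.pkl','rb'));wi,w=d['wrist'];si,a=d['scene']
P=np.array([plane('wrist',p,.225,wi) for p in((59,260.5),(83,262.5),(107,264.5),(119,265.5))]);print(P);print('w angle',np.degrees(np.arctan(np.polyfit(P[:,0],P[:,1],1)[0])))
L=[]
for c in range(334,349,2):
    s=a[110:140,c].astype(int);sat=s.max(1)-s.min(1);wt=np.where((s.min(1)>115)&(sat<45),1.,0);m=np.flatnonzero(wt)+110;print(c,m.tolist());L.append((c,m.mean() if len(m) else np.nan))
L=np.array(L);L=L[~np.isnan(L[:,1])];P=np.array([plane('scene',p,.225,si) for p in L]);print(P);print('s angle',np.degrees(np.arctan(np.polyfit(P[:,0],P[:,1],1)[0])))
cv2.imwrite('pics/p4.png',np.hstack([cv2.resize(w[130:290,0:200],None,fx=2,fy=2,interpolation=cv2.INTER_CUBIC),cv2.resize(a[100:180,310:410],None,fx=4,fy=4,interpolation=cv2.INTER_CUBIC)]))
```

```text
[[ 0.5974 -0.211   0.225 ]
 [ 0.5816 -0.2095  0.225 ]
 [ 0.5657 -0.2081  0.225 ]
 [ 0.5577 -0.2074  0.225 ]]
w angle -5.162833124350262
334 [117, 118, 119, 120, 121, 122]
336 [119, 120, 121, 122, 123]
338 [121, 122, 123, 124, 125]
340 [123, 124, 125, 126, 127]
342 [125, 126, 127, 128, 129]
344 [126, 127, 128, 129, 130, 131]
346 [128, 129, 130, 131, 132]
348 [130, 131, 132, 133]
[[ 0.6111 -0.2115  0.225 ]
 [ 0.6042 -0.2118  0.225 ]
 [ 0.5959 -0.2109  0.225 ]
 [ 0.5877 -0.21    0.225 ]
 [ 0.5796 -0.2091  0.225 ]
 [ 0.573  -0.2094  0.225 ]
 [ 0.5664 -0.2097  0.225 ]
 [ 0.56   -0.2099  0.225 ]]
s angle -2.528608073850434
```

View pics/p4.png

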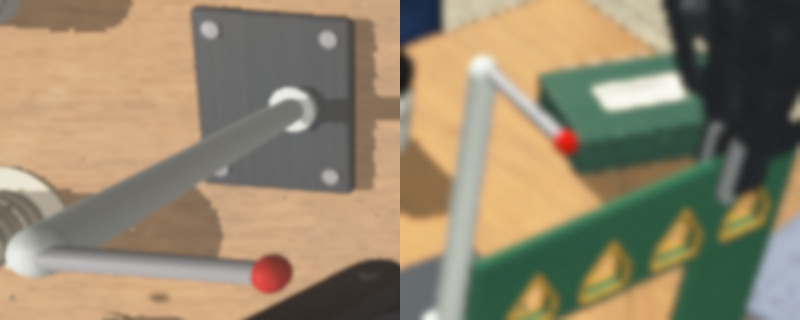

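Wrist and scene agree on the peg: midpoint about (0.581,-0.2095,0.225), heading about -4°. The bar is level, with the hole-2 apex at about z=0.240. I'll turn 4° and line up, with the TCP at z=0.2535.

```bash
python3 go.py .500 -.2298 .2535 176
```

```text
t 5.2667 pos [ 0.4611 -0.2353  0.2511] yaw -179.94 F [-1.   0.  -2.4] w 0.006577013250558622 xaxis [ 0.0044  0.006  -1.    ] q [ -9.3  11.  -13.2  -0.4 -65.6   9.5]
shift [-0.0022 -0.0055 -0.0389] turn 4.06
```

```bash
python3 -m creep '-0.003 -0.002 -0.01 2 0;-0.003 -0.0055 -0.02 4 0;-0.003 -0.0055 -0.03 4 0;-0.003 -0.0055 -0.039 4 0;-0.003 -0.0055 -0.039 4 0;-0.003 -0.0055 -0.039 4 0' >/dev/null; python3 go.py .579 -.2355 .2535 176;  python3 - <<'E'
from h import *
import pickle
np.set_printoptions(precision=4,suppress=True)
d={n:(eyes.camera_info(n),eyes.grab_frame(n)) for n in('scene','wrist')};pickle.dump(d,open('v5.pkl','wb'))
a=d['scene'][1];w=d['wrist'][1]
cv2.imwrite('pics/v5.png',np.hstack([cv2.resize(a[100:200,300:400],None,fx=4,fy=4,interpolation=cv2.INTER_CUBIC),cv2.resize(w[184:384,60:260],None,fx=2,fy=2,interpolation=cv2.INTER_CUBIC)]))
E
```

```text
t 5.7667 pos [ 0.5004 -0.2297  0.2541] yaw 176.11 F [-0.8  0.2 -1.3] w 0.007032747277485338 xaxis [ 0.0037  0.0062 -1.    ] q [ -8.   14.2  -8.6  -0.4 -67.    4.3]
shift [ 0.0009  0.0005 -0.0788] turn 0.11
```

View pics/v5.png

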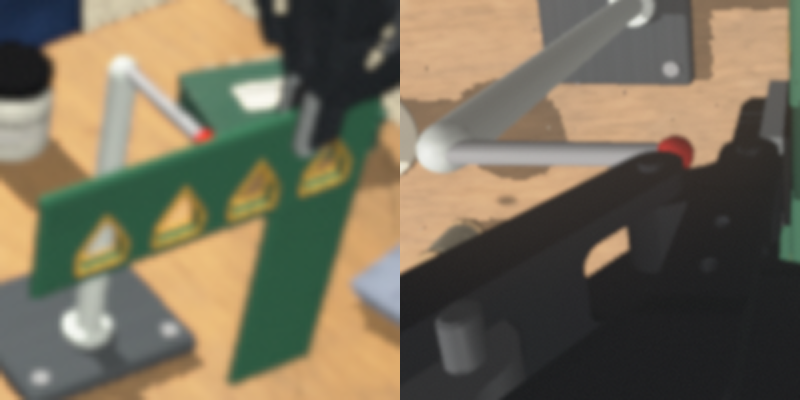

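Run:
```python
from h import *
import pickle
np.set_printoptions(precision=4,suppress=True)
si,_=pickle.load(open('v5.pkl','rb'))['scene']
n=np.array([np.cos(np.radians(-4)),np.sin(np.radians(-4)),0]);p0=np.array([.5002,-.2297,.25])-.004*n
for nm,q in(('apex1',(327,137)),('apex2',(263,160)),('apex3',(187,185)),('fl2l',(229,221)),('fl2r',(280,204)),('top far',(40,198)),('legbot',(232,382))):
    c,d=ray('scene',(q[0]/4+300,q[1]/4+100),si);X=c+d*((p0-c)@n)/(d@n);print(nm,X)
```

```text
apex1 [ 0.4953 -0.2419  0.247 ]
apex2 [ 0.4982 -0.2014  0.2467]
apex3 [ 0.5015 -0.1545  0.2479]
fl2l [ 0.4991 -0.1875  0.2114]
fl2r [ 0.4968 -0.2206  0.2103]
top far [ 0.5076 -0.0662  0.2731]
legbot [ 0.4971 -0.2173  0.0754]
```

Hole 2 is centred at y≈-0.203, z 0.211–0.2465, and the peg line is at y -0.204, z 0.225, so it is centred. Advancing.

```bash
python3 -m creep '0.0005 0.0005 -0.015 0 0;0.0005 0.0005 -0.03 0 0;0.0005 0.0005 -0.04 0 0;0.0005 0.0005 -0.05 0 0;0.0005 0.0005 -0.055 0 0;0.0005 0.0005 -0.055 0 0' |grep force; python3 go.py .579 -.2355 .2535 176
```

```text
contact_force: [-0.2, -0.3, -1.7]
t 6.3667 pos [ 0.5552 -0.2341  0.2534] yaw 176.08 F [-0.2 -0.3 -1.7] w 0.006569505335387704 xaxis [ 0.0031  0.0062 -1.    ] q [ -7.7  19.3  -1.5  -0.4 -69.1   3.9]
shift [-0.0001 -0.0003 -0.0238] turn 0.08
```

```bash
python3 -m creep '0 0 -0.01 0 0;0 0 -0.02 0 0;0 0 -0.024 0 0;0 0 -0.024 0 0' |grep force;  python3 -m creep '0.005 0 0 0 0;0.01 0 0 0 0;0.012 0 0 0 0;0.012 0 0 0 0' |grep force; python3 go.py .579 -.2355 .2365 176
python3 - <<'E'
from h import *
a=eyes.grab_frame('scene');w=eyes.grab_frame('wrist')
cv2.imwrite('pics/v6.png',np.hstack([cv2.resize(a[90:190,290:390],None,fx=4,fy=4,interpolation=cv2.INTER_CUBIC),cv2.resize(w[184:384,110:310],None,fx=2,fy=2,interpolation=cv2.INTER_CUBIC)]))
E
```

```text
contact_force: [-0.5, -1.0, -1.8]
contact_force: [-0.6, -5.5, 1.2]
t 7.0333 pos [ 0.5797 -0.2369  0.242 ] yaw 176.08 F [-0.6 -5.5  1.2] w 0.006832319732826491 xaxis [ 0.004  0.004 -1.   ] q [ -7.6  22.    0.9  -0.3 -68.7   3.7]
shift [ 0.0055 -0.0013  0.0008] turn 0.08
```

View pics/v6.png

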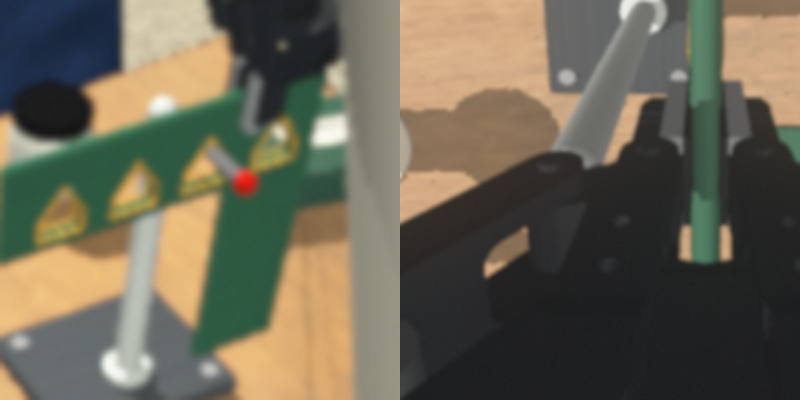

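The peg passes through hole 2 at the crop position (225,165), with the red ball in front of the plate. Side force of -5.5 N shows the peg is touching the -y roof slope, so I'll shift the plate about 2 mm toward -y and lower it.

```bash
python3 -m creep '0 0.001 0 0 0;0.001 0.002 0 0 0;0.002 0.0025 0 0 0;0.002 0.0025 0 0 0' |grep force;python3 go.py .579 -.239 .2385 176
```

```text
contact_force: [-1.4, 1.8, 1.6]
t 7.4667 pos [ 0.5792 -0.2385  0.24  ] yaw 176.08 F [-1.4  1.8  1.6] w 0.006854301113912588 xaxis [ 0.0031  0.0057 -1.    ] q [ -7.8  22.1   0.8  -0.4 -68.6   4. ]
shift [0.0014 0.0005 0.0002] turn 0.08
```

```bash
python3 -m creep '0.0005 0 0 0 0;0.0005 0 0 0 0.1;0.0005 0 0 0 0.15;0.0005 0 0 0 0.2;0.0005 0 0 0 0.3;0.0005 0 0 0 0.3;0.0005 0 0 0 0.3;0.0005 0 0 0 0.3' |grep -v rot;python3 go.py .579 -.239 .36 176
```

```text
t: 8.13
eef_pos: [0.5792, -0.2385, 0.2394]
contact_force: [0.6, -0.2, -0.0]
grip_width: 0.0257
t 8.1333 pos [ 0.5792 -0.2385  0.2394] yaw 176.08 F [ 0.6 -0.2 -0. ] w 0.02569489868234051 xaxis [ 0.003   0.0057 -1.    ] q [ -7.8  22.2   0.8  -0.4 -68.5   4. ]
shift [-1.206e-01 -2.000e-04 -1.000e-04] turn 0.08
```

Released with no force left on the tool. Now I'll retreat straight up.

```bash
python3 -m creep '-0.01 0 0 0 0.3;-0.02 0 0 0 0.3;-0.04 0 0 0 0.3;-0.06 0 0 0 0.3;-0.09 0 0 0 0.3;-0.12 0 0 0 0.3;-0.14 0 0 0 0.3;-0.14 0 0 0 0.3;-0.14 0 0 0 0.3;-0.14 0 0 0 0.3' |grep -v rot; python3 -m creep '0 0 0 0 0.3;0 0 0 0 0.3;0 0 0 0 0.3;0 0 0 0 0.3;0 0 0 0 0.3;0 0 0 0 0.3;0 0 0 0 0.3;0 0 0 0 0.3;0 0 0 0 0.3;0 0 0 0 0.3' |grep force
python3 - <<'E'
from h import *
a=eyes.grab_frame('scene');w=eyes.grab_frame('wrist')
cv2.imwrite('pics/v7.png',np.hstack([cv2.resize(a[90:210,270:390],None,fx=3.3,fy=3.3,interpolation=cv2.INTER_CUBIC),cv2.resize(w[0:384,60:460],(396,396))]))
E
```

```text
t: 8.97
eef_pos: [0.5785, -0.2391, 0.3793]
contact_force: [0.4, -0.4, -0.5]
grip_width: 0.0257
contact_force: [-0.2, -0.3, -0.1]
```

View pics/v7.png

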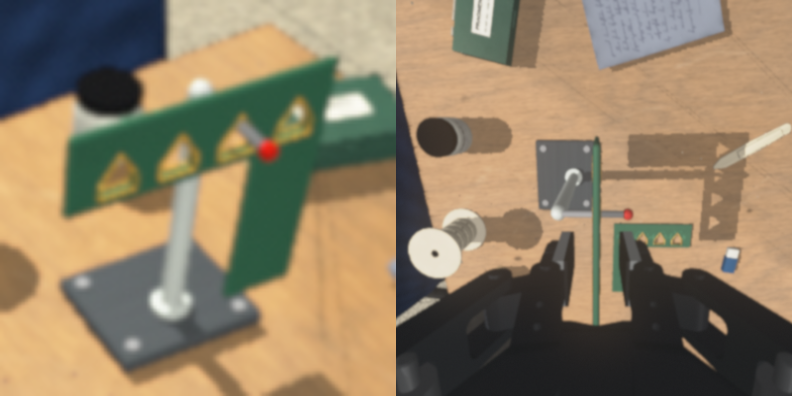

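The template hangs on the peg through hole 2, with the bar on top, the leg down, the ball in front and the gripper well above it. Next is a quick numeric check that it is still and level.

```bash
cat > chk.py <<'E'
from h import *
a=eyes.grab_frame('scene');g=a.astype(int);m=((g[:,:,1]-g[:,:,2]>25)).astype(np.uint8);m[:100]=0;m[185:]=0;m[:,:285]=0;m[:,374:]=0
cv2.imwrite('pics/chk_mask.png',m*255)
n=np.array([np.cos(np.radians(-4)),np.sin(np.radians(-4)),0]);p0=np.array([.579,-.2387,.25])-.004*n
def P(u,v):
    c,d=ray('scene',(u,v));return c+d*((p0-c)@n)/(d@n)
X=[]
for u in range(294,352,3):
    v=np.flatnonzero(m[:,u])
    if len(v): X.append(P(u,v.min()-.5))
X=np.array(X);f=np.polyfit(X[:,1],X[:,2],1);r=X[:,2]-np.polyval(f,X[:,1]);k=abs(r)<.004;f=np.polyfit(X[k,1],X[k,2],1)
print(get_state()['t'],'tilt deg',np.degrees(np.arctan(f[0])).round(2),'top z',X[k,2].mean().round(4),k.sum(),len(k))
E
python3 chk.py; python3 -m creep '0 0 0 0 0.3;0 0 0 0 0.3;0 0 0 0 0.3;0 0 0 0 0.3;0 0 0 0 0.3;0 0 0 0 0.3;0 0 0 0 0.3' >/dev/null; python3 chk.py
```

```text
9.95 tilt deg 1.74 top z 0.2601 20 20
10.5833 tilt deg 2.09 top z 0.2601 20 20
```

```bash
python3 -c "
from cell import manip;print(manip.finish_job())"
```

```text
the job is handed in; nothing more can be done
None
```

The large green template is hanging on the steel peg by its second hole from the leg (y 77 mm). I chose that hole because the plate's centre of mass works out at y ≈ 74 mm. I pinched the top edge, lifted the plate straight out of the rack, turned it to match the peg, threaded it over the red ball and lowered it until it sat. Then I released it and backed off 14 cm straight up. It was handed in at about 10.6 s of the 40 s allowed.

**Last checks:**
- **Position:** the picture after release shows the peg through hole 2, the bar on top and the leg pointing down. The force on the gripper was about 0 N.
- **Level:** the bar measured 1.7° and then 2.1° off level in two looks 0.6 s apart. The centre-of-mass offset predicts about 3°, so I take it as settled, and the change is within measuring noise.
- **Disagreements:** the peg's heading came out as -2.5° from the scene camera and -5.2° from the wrist camera, so I used -4°. While lowering, the peg touched one side of the hole's roof with 5.5 N, and I corrected that with a 2.5 mm shift.

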